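# Close a split gear housing on its dowels and hold it pressed

## Robot

A 7-joint arm with a two-finger parallel gripper is mounted at the origin on a cart in front of the work surface, level with it; the furniture and walls round the work are solid. World frame = base frame: x ahead of the robot, y to its left, z up, the work surface at z = 0. Lengths are in mm, angles in rad, forces in N, time in s.
With the tool pointing down it reaches from about 400 to 900 mm from the base axis. Payload 5.5 kg.
Tool frame: the origin (TCP) lies at the very end of the fingers, on their centre line; the grasp point (between the pads) lies tcp_to_grasp behind it (tcp_to_grasp is the distance from the TCP to the grasp point, in mm); z points along the fingers, y is the line along which they close (so a half turn about z gives the same grasp; the last joint's range is limited). The gripper opens to 92 mm and grips with 3 to 60 N. Pads are 19 mm wide; open, the fingers measure 130 mm over their backs; the gripper's body (75 mm by 190 mm) begins 47 mm behind the grasp point.
Start: joints at [1.496, 0.501, -0.427, 1.55, 0.221, 1.138, -0.21], TCP at [215.451, -613.254, 226.729] pointing down, gripper open.
Joint ranges: [-2.88, 2.88], [-0.31, 2.03], [-1.54, 1.56], [0.2, 2.42], [-1.41, 4.55], [0.19, 2.02], [-2.57, 2.57]. Speed limits (rad/s): [2.57, 2.57, 3.14, 3.14, 3.14, 3.14, 3.14].

## Interface

Orientations are given as a unit quaternion [w, x, y, z].
In Python, from rig import * gives the robot as it stands.
- The arm moves only by the tool play_rows, never from a script. Its argument "targets" is a list of rows, each a list of 5 numbers: the shift along the tool's x, y, z in m, then the turn about the tool's z in degrees, then the opening, from -1 (shut) to 1 (fully open). A call has 1 to 10 rows; each row shifts and turns the commanded pose from where the row before left it, along the tool's axes as they then stand; what a row does not reach is not made up. A row lasts 1/12 s, in which the tool goes at most 41.7 mm and 7.16 degrees, less where a joint would pass 70% of its speed; a pose out of reach is approached as far as the arm can. A call is refused whole if a number of a shift passes 0.0417 or a number of a turn 7.16, either way. A call with a gripper value outside its range is refused whole. The fingers move at their own pace and stop on an object; "grip_force" is the grip in N (left out, the last holds). Time passes only in rows, so rows that do not move let the fingers close. It gives the time, the measured TCP pose, the force, the opening and the grip force at its end, in the units of the state.
- sense(): the state, without advancing time (a new reading comes with each control period).
- capture(name): name is "scene" or "top" or "wrist"; returns a dict with "color" (480x640x3 uint8, red, green, blue), "vfov" (degrees; the focal length in pixels is half the picture's height over the tangent of half this angle, whatever the lens; pixels are square), "cx", "cy" (the principal point, pixels), "xyz" and "attitude" of the camera in the world. Camera axes: x right, y down, z forward; pixel columns grow to the right and rows downward; lengths in mm; the calibration is good to about 2 mm. A picture is of the moment at which its call begins. There is no depth.
- close_job(): hands the job in; it is judged then, once.
The state is a dict: "clock": time; "q": joint angles; "joint_vel": joint speeds; "tau": joint torques, N m; "eef_pos": TCP position; "ee_rot": TCP orientation; "wrist_force": force on the tool from outside, world axes, zero at the start; "wrist_torque": the same for the moment, N m; "gripper_width": finger opening in mm; "grasp_force": force on a finger pad.
Only numpy, scipy, OpenCV 4.12 (cv2) and the standard library are available. Lean on these libraries where they do the work, as an engineer would, in place of code of your own. Each camera call takes 0.05 s, during which the arm holds its last target. There are 200 camera calls.

## Task

Turn the selector on the assembly fixture until it clicks at the three-dot mark, which sinks the lift stops. Then fit the loose upper half of the gear housing onto the two dowels of the lower half, filler neck at the same end as the drain boss, and press it down against the sprung seal until the joint is fully closed. Finish while still holding it pressed shut, without letting go, and leave the tape measure, spanner and marker where they are.

Things in the scene. Friction and masses are not known exactly. Their poses are not given: they have to be found in the camera images.
- board: Fixed plywood work board, 400 x 720 x 32 mm, lying on the bench under the work. Origin: centre of its underside. Its top is 32 mm above the bench.
- jig: Dark steel fixture plate, 136 (x) x 250 (y) x 12 mm, fixed on the board. Origin: centre of its underside. The lower housing half stands on it at y = +75 mm, the selector at y = -80 mm. Two toe clamps, 27 mm above the board, hold the lower half at its long sides.
- lower_half: Lower half of a small split aluminium gear housing, fixed on the plate, 120 (x) x 70 (y) x 32 mm. Origin: centre of its underside, axes parallel to the plate's. A round drain boss with a steel plug sticks out of its +x end. Near the -y edge of its top, at x = -30 and +30, y = -26 mm, are two 8 mm lift stops, which stand 6 mm proud at one dot, 2.5 mm at two dots and 1 mm below the face at three.
- joint_face (a point): Centre of the flat joint face on top of the lower half, 44 mm above the board, axes as lower_half, z up. The seated upper half has its origin here and its axes parallel to these.
- seal (a joint): Travel of the black sprung seal disc, 44 mm across, in the middle of the joint face: 0 = up, 4 mm proud of the face; 0.004 = flush. It pushes back with about 5 N at first touch and 11 N when flush, so closing takes about 8 to 10 N besides the upper half's weight.
- dowel_a (a point): Foot of the first dowel, on the joint face at x = -46, y = 0 mm in the joint_face frame. Both dowels are fixed upright steel pins, 10 mm thick, straight for 8 mm and then tapering to 4 mm at their tip, 15 mm above the face.
- dowel_b (a point): Foot of the second dowel, on the joint face at x = +46, y = +14 mm in the joint_face frame.
- upper_half: Loose upper half, aluminium, 0.17 to 0.35 kg, lying right way up on the board beside the fixture. Origin: centre of its flat underside, z up. Flange 120 (x) x 70 (y) x 12 mm; on it a solid block 70 (x) x 44 (y) mm, its top 44 mm above the underside. Filler neck with dark plug (20 mm wide, 12 mm high) on the block at x = +21 mm: that end goes to the drain boss; it fits no other way round.
- upper_grip (a point): Point to grip on the upper half, across the block's 44 mm (y): centre of the block, 33 mm above the underside; axes as the body. The top of the flange is 21 mm below it.
- bore_a (a point): Underside mouth of the through bore in the flange that takes dowel_a, at x = -46, y = 0 mm in the upper half's frame. Both bores are 11.5 mm wide.
- bore_b (a point): Underside mouth of the bore that takes dowel_b, at x = +46, y = +14 mm in the upper half's frame.
- selector (a joint): Angle of the black selector knob, rad; grows clockwise seen from above. It clicks at 0 (one dot), 0.7 (two dots, on the side nearest the robot) and 1.4 (three dots, the clockwise end stop); black dots on the round aluminium dial under the knob mark them. It starts at one dot or two dots, now and then stuck part-way between. Turning takes up to 0.1 N m.
- selector_grip (a point): On the knob's axis, at the height to grip (49 mm above the board). The knob is an upright bar 42 mm long, 14 mm wide, its top 7 mm above this point, on a 44 mm disc whose top is 23 mm below it. The bar lies along this frame's x axis and is gripped across y; the frame turns with the knob. A white line on the bar marks its pointer end, -x.
- tape_measure: Bystander: yellow tape measure, 64 x 69 x 32 mm, beyond the work. Origin: centre of its underside.
- spanner: Bystander: steel combination spanner, 30 x 205 x 9 mm, lying on the bench beyond the work. Origin: centre of its underside.
- marker: Bystander: red marker pen, 17 x 137 x 17 mm, lying on the bench beyond the work. Origin: centre of its underside.
Not all that is in view belongs to the job. Leave any purple look-alike of the upper_half alone.

How it is judged (in metres and radians):
On the way, in this order (a step that is already met when the one before it is completed fails the run):
1. the selector is at the three-dot mark while the upper half is still away from the lower half (value of joint selector above 1.28 rad and horizontal distance between upper_half and joint_face above 0.1 m), for 0.2 s.
2. the upper half sits on both dowels the right way round (z of upper_half in the frame of joint_face between -0.003 and 0.009 m and horizontal distance between bore_a and dowel_a below 0.004 m and horizontal distance between bore_b and dowel_b below 0.004 m), for 0.1 s.
At the end, for the whole second after the job is handed in: Selector at three dots (within 0.12 rad); upper half level, right way round, each bore within 3 mm of its dowel, joint gap under 1.5 mm; halves pressed together with over 7 N and fingers on the upper half with over 3 N, at rest, through the last second (value of joint selector above 1.28 rad and z of upper_half in the frame of joint_face between -0.003 and 0.0015 m and horizontal distance between bore_a and dowel_a below 0.003 m and horizontal distance between bore_b and dowel_b below 0.003 m and angle between upper_half's own z axis and vertical below 0.03 rad and linear speed of upper_half below 0.01 m/s and contact force between upper_half and lower_half above 7 N and contact force between the fingers and upper_half above 3 N); the arm keeps its last pose, push and grip.
It fails at once if a bystander (tape measure, spanner, marker) is moved more than 30 mm (distance of any of tape_measure, spanner, marker from where it was at the start of the episode above 0.03 m).
It also fails if it takes over 64 s, if anything falls off the work surface, if the arm or the gripper's body presses on something with over 40 N, if the wrist force passes 120 N, or if a joint passes its speed limit or range.

## Working session

There is one attempt and no reset: what is moved stays moved. The work goes in short steps, Python scripts to look and compute and a tool call to move; the robot and the scene stay as the last step left them, time stands still between calls to the robot, and variables do not carry over. Pictures are saved under pics/ and viewed, at most 10 in all, crops included, and the job is handed in when it is done.

Besides the shell and the picture viewer there is one more tool, called after "Request:" by a JSON object that holds its "op" and its "data". play_rows: Moves the arm, as the interface text tells. Its arguments: {"type":"object","properties":{"targets":{"type":"array"},"grip_force":{"type":"number"}},"required":["targets"]}

```bash
ls; mkdir -p pics; python3 - <<'E'
from rig import *
import cv2
s=sense()
print(s)
for n in("scene","top"):
    c=capture(n); cv2.imwrite(f"pics/{n}0.png",c["color"][:,:,::-1]); print(n,{k:v for k,v in c.items() if k!="color"})
print([k for k in globals() if 'tcp' in k], globals().get('tcp_to_grasp'))
E
```

```text
pics
{'clock': 0.0, 'q': array([ 1.49621211,  0.50182318, -0.426785  ,  1.55146828,  0.22080929,
        1.13831453, -0.210288  ]), 'joint_vel': array([ 3.53867011e-04, -4.98096870e-04,  2.05152581e-04, -3.40353079e-04,
        1.91461116e-03, -5.82436142e-06, -2.50306819e-04]), 'tau': array([ 3.85369949e-04, -5.66585577e+01, -5.81631482e+00, -2.79116213e+01,
       -6.89283293e-02,  3.08057503e-02,  1.29439804e-04]), 'eef_pos': array([ 215.12185532, -612.61215242,  225.6856861 ]), 'ee_rot': array([-9.66921969e-04,  9.85765331e-01,  1.68124229e-01, -1.42851569e-04]), 'wrist_force': array([0.60328793, 0.40463545, 0.14786596]), 'wrist_torque': array([-0.00432368,  0.00485388, -0.02658561]), 'grasp_force': 0.0, 'gripper_width': 91.87669085415803}
scene {'vfov': 42.50307201542655, 'cx': 316.52560455873714, 'cy': 236.0596563454525, 'xyz': array([ 1042.68085359, -1138.08364954,  1070.90692023]), 'attitude': array([-0.40934894,  0.88869611,  0.18336458, -0.09502681])}
top {'vfov': 50.69552601574143, 'cx': 325.5633551246306, 'cy': 239.7038953365467, 'xyz': array([ 432.11478252,  -74.79241143, 1496.41879778]), 'attitude': array([ 0.02542016, -0.70366564,  0.70924307, -0.0343911 ])}
['tcp_to_grasp'] 18.8
```

View pics/scene0.png

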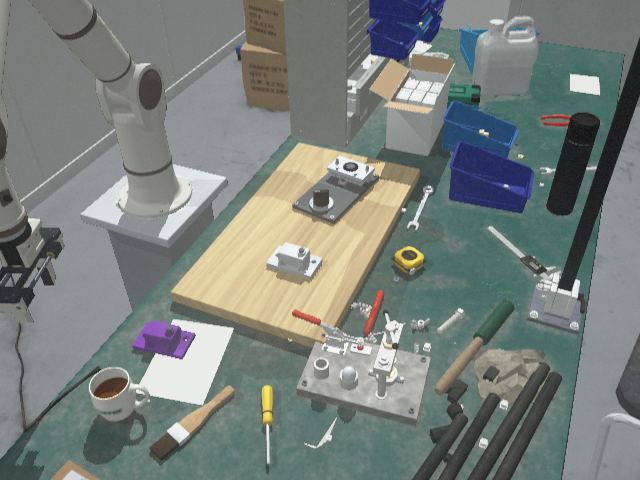

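View pics/top0.png

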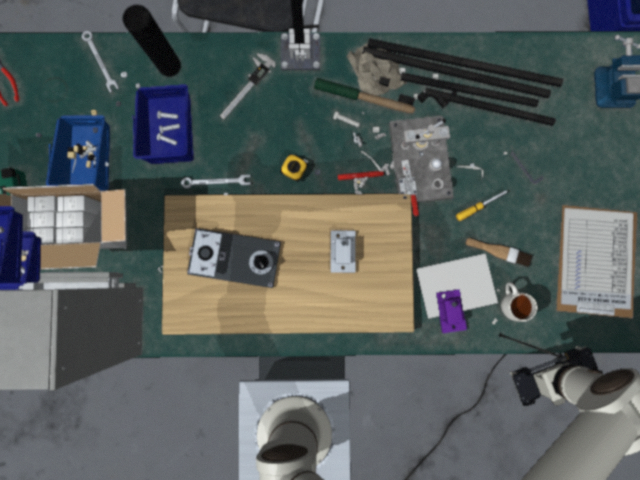

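The top view shows the plate with the lower half at about (207,253), the knob at (261,262) and the upper half at (343,251). The purple look-alike is at (452,310). Next I enlarge this area and set up a ray helper.

```bash
cat > h.py <<'E'
from rig import *
import numpy as np, cv2
from scipy.spatial.transform import Rotation as R
def rot(q): return R.from_quat(np.asarray(q)[[1,2,3,0]]).as_matrix()
def f(c): return 240/np.tan(np.radians(c["vfov"]/2))
def ray(c,px,z):
    px=np.atleast_2d(px).astype(float)
    d=np.c_[(px[:,0]-c["cx"])/f(c),(px[:,1]-c["cy"])/f(c),np.ones(len(px))]@rot(c["attitude"]).T
    return c["xyz"]+d*((z-c["xyz"][2])/d[:,2])[:,None]
def proj(c,p):
    p=(np.atleast_2d(p)-c["xyz"])@rot(c["attitude"])
    return p[:,:2]/p[:,2:]*f(c)+[c["cx"],c["cy"]]
def tool(s=None):
    s=s or sense(); return np.array(s["eef_pos"]),rot(s["ee_rot"])
def togo(p,yaw=None):
    """shift in tool axes (m) to world p(mm); yaw=desired world angle of tool y axis (deg, mod 180)"""
    t,M=tool(); d=M.T@(np.array(p)-t)/1000
    out=[d.round(4)]
    if yaw is not None:
        cur=np.degrees(np.arctan2(M[1,1],M[0,1])); a=(yaw-cur+90)%180-90
        out.append(("turn about tool z",round(-a,2)))
    return out
E
python3 - <<'E'
from h import *
c=capture("top"); im=c["color"][:,:,::-1]
cr=cv2.resize(im[215:300,180:370],None,fx=4.2,fy=4.2,interpolation=cv2.INTER_CUBIC); cv2.imwrite("pics/topcrop.png",cr)
print(ray(c,[[343,251]],60),ray(c,[[207,253]],76),ray(c,[[261,262]],88))
t,M=tool();print(M)
w=capture("wrist");print((w["xyz"]-t)@M, M.T@rot(w["attitude"]),w["vfov"])
E
```

```text
[[ 521.29982978 -142.82421714   60.        ]] [[517.6109898  238.92290609  76.        ]] [[490.72267134  86.54144057  88.        ]]
[[ 9.43462049e-01  3.31480253e-01 -4.52014104e-04]
 [ 3.31480556e-01 -9.43460934e-01  1.45170295e-03]
 [ 5.47532114e-05 -1.51946053e-03 -9.99998844e-01]]
[  78.72947275   -0.46147036 -157.4602991 ] [[ 2.43343216e-04 -9.55534206e-01 -2.94880182e-01]
 [ 9.99999755e-01  4.26231294e-04 -5.55939107e-04]
 [ 6.56905995e-04 -2.94879975e-01  9.55534075e-01]] 62.74976897810977
```

View pics/topcrop.png

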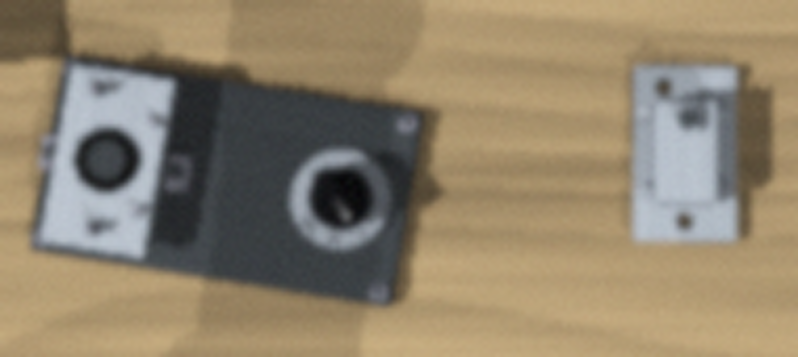

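The upper half's neck points up in the image (world +x), and the plate is turned a few degrees. The knob pointer faces the robot side, slightly to the right. I'll bring the wrist camera over the work.

```bash
python3 - <<'E'
from h import *
print(togo([505,80,300],-90))
E
```

```text
[array([ 0.503 , -0.5577, -0.0732]), ('turn about tool z', np.float64(19.36))]
```

Request:
{"op": "play_rows", "data": {"targets": [[0.03,-0.024,-0.008,0,1],[0.03,-0.024,-0.008,0,1],[0.03,-0.024,-0.008,0,1],[0.03,-0.024,-0.008,0,1],[0.03,-0.024,-0.008,0,1],[0.03,-0.024,-0.008,0,1],[0.03,-0.024,-0.008,0,1],[0.03,-0.024,-0.008,0,1],[0.03,-0.024,-0.008,0,1],[0.03,-0.024,-0.008,0,1]]}}

```text
clock: 1.03
eef_pos: [419.5, -285.6, 307.2]
ee_rot: [0.0, 0.986, 0.168, -0.0]
wrist_force: [1.2, -0.7, 0.0]
gripper_width: 91.6
grasp_force: 0.0
```

```bash
python3 - <<'E'
from h import *
s=sense();print(s["clock"],s["eef_pos"],s["q"],togo([505,80,300],-90))
E
```

```text
1.0333 [ 419.45422717 -285.59916314  307.19607695] [ 1.11408325  0.1842843  -0.64319929  1.79786748  0.11885334  1.19786424
 -0.79742494] [array([ 0.2019, -0.3166,  0.007 ]), ('turn about tool z', np.float64(19.35))]
```

Request:
{"op": "play_rows", "data": {"targets": [[0.025,-0.039,0.001,0,1],[0.025,-0.039,0.001,0,1],[0.025,-0.039,0.001,0,1],[0.025,-0.039,0.001,0,1],[0.025,-0.039,0.001,0,1],[0.025,-0.039,0.001,0,1],[0.025,-0.039,0.001,0,1],[0.025,-0.039,0.001,0,1],[0,0,0,7,1],[0,0,0,7,1]]}}

```text
clock: 1.87
eef_pos: [495.5, 40.8, 299.6]
ee_rot: [-0.001, 0.999, 0.047, 0.0]
wrist_force: [-0.3, -1.5, -0.4]
gripper_width: 91.7
grasp_force: 0.0
```

Request:
{"op": "play_rows", "data": {"targets": [[0,0,0,5,1],[0,0,0,0,1],[0,0,0,0,1]]}}

```text
clock: 2.12
eef_pos: [495.5, 37.0, 299.5]
ee_rot: [0.0, 1.0, 0.005, -0.0]
wrist_force: [0.8, -0.1, 0.1]
gripper_width: 91.7
grasp_force: 0.0
```

```bash
python3 - <<'E'
from h import *
s=sense();print(s["q"],s["joint_vel"].round(3))
w=capture("wrist"); cv2.imwrite("pics/w1.png",w["color"][:,:,::-1])
E
```

```text
[ 0.60965916  0.19838606 -0.83336069  1.82719076  0.15827499  1.18463213
 -1.83554019] [ 0.013 -0.001 -0.005 -0.001 -0.001 -0.     0.014]
```

View pics/w1.png

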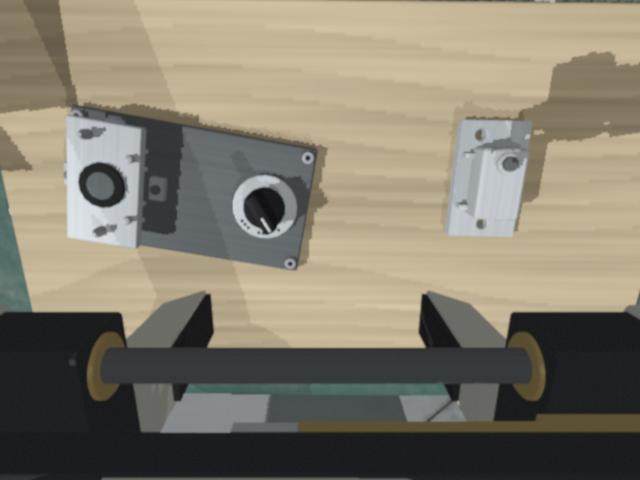

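The wrist view shows the lower half at (103,180), the knob at (265,206) with its pointer down and slightly right, and the upper half at (490,180) with its neck at (511,162). Next I enlarge the dial and measure it.

```bash
python3 - <<'E'
from h import *
w=capture("wrist"); im=w["color"][:,:,::-1].copy()
np.save("w1.npy",w,allow_pickle=True)
a=cv2.resize(im[165:250,225:310],None,fx=6,fy=6,interpolation=cv2.INTER_CUBIC)
cv2.imwrite("pics/dial.png",a)
E
```

```text
(no output)
```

View pics/dial.png

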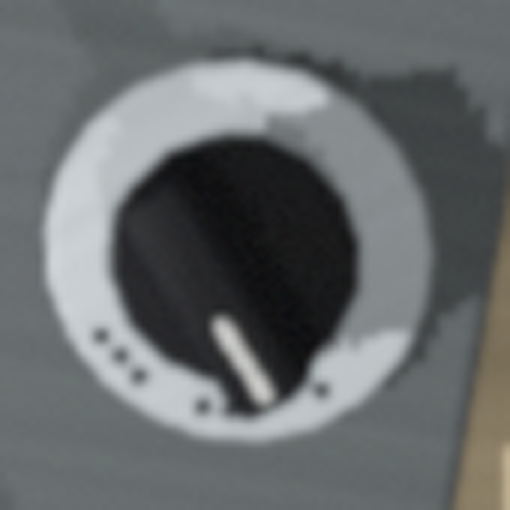

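The dial crop shows one dot at (322,390), two dots at about (217,406) and three dots at (120,355). The white line runs (220,322)→(265,400). I'll cast these to get angles.

```bash
python3 - <<'E'
from h import *
w=np.load("w1.npy",allow_pickle=True).item(); im=w["color"]
o=lambda p:np.array(p)/6+[225,165]-.4
L=ray(w,[o((220,322)),o((265,400))],88); d=L[1]-L[0]; print("line",L,np.degrees(np.arctan2(d[1],d[0])))
zd=32+12+2
C=ray(w,[o((238,250))],zd)[0]
for p in[(322,390),(217,406),(120,355)]:
    v=ray(w,[o(p)],zd)[0]-C; print(p,C,np.degrees(np.arctan2(v[1],v[0])),np.hypot(*v[:2]))
# dial ring fit
g=cv2.cvtColor(im,cv2.COLOR_RGB2GRAY)
hsv=cv2.cvtColor(im,cv2.COLOR_RGB2HSV)
# upper half / lower half: low-saturation bright
m=((hsv[...,1]<50)&(g>135)).astype(np.uint8)*255; m[300:]=0
n,lab,st,ce=cv2.connectedComponentsWithStats(m)
for i in range(1,n):
    if st[i,4]>300: print(st[i],ce[i])
    if st[i,4]>3000:
        cn=cv2.findContours((lab==i).astype(np.uint8),0,2)[0][0]
        print(cv2.minAreaRect(cn), cv2.approxPolyDP(cn,4,True)[:,0].tolist())
# jig dark plate corner guesses & screws
for p in[(72,106),(316,148),(297,269)]: print("jig corner",ray(w,[p],44))
v=cv2.resize(im[:,:,::-1][85:260,50:560],None,fx=1.5,fy=1.5)
E
```

```text
line [[487.61235754  89.31753737  88.        ]
 [474.76060125  82.45026263  88.        ]] -151.88239369067435
(322, 390) [490.81812733  91.60423353  46.        ] -150.5409326633847 29.192794051987452
(217, 406) [490.81812733  91.60423353  46.        ] 170.8173116119055 28.947276968754664
(120, 355) [490.81812733  91.60423353  46.        ] 131.64712895868686 29.016698390446717
[  63  110   78  140 6913] [100.59597859 180.8813829 ]
((100.51647186279297, 179.3258819580078), (76.24349975585938, 136.6445770263672), 2.223961114883423) [[71, 111], [65, 116], [66, 236], [134, 249], [136, 221], [129, 223], [126, 217], [137, 213], [139, 163], [131, 163], [129, 155], [139, 154], [140, 129], [74, 117], [74, 112], [80, 113]]
[ 444  119   84  119 7354] [483.29779712 182.41378841]
((487.31146240234375, 178.95651245117188), (74.18064880371094, 122.5540542602539), 6.9810566902160645) [[459, 119], [444, 232], [511, 237], [526, 153], [517, 168], [505, 170], [502, 160], [518, 156], [519, 149], [476, 147], [509, 137], [512, 122]]
[ 232  175   63   64 1579] [261.64281191 204.89297023]
jig corner [[589.36373269 279.17955984  44.        ]]
jig corner [[551.22996725  37.3493942   44.        ]]
jig corner [[419.52754906  57.34503861  44.        ]]
```

Request:
{"op": "play_rows", "data": {"targets": [[-0.001,-0.013,0.028,0,1],[-0.001,-0.013,0.028,0,1],[-0.001,-0.014,0.028,0,1],[-0.0015,-0.014,0.028,0,1],[0,0,0,-7,0.2],[0,0,0,-7,0.2],[0,0,0,-7,0.2],[0,0,0,-7,0.2],[0,0,0,0,0.2],[0,0,0,0,0.2]]}}

```text
clock: 3.05
eef_pos: [490.9, 90.6, 187.5]
ee_rot: [-0.0, 0.97, 0.243, -0.0]
wrist_force: [0.0, -0.3, 0.6]
gripper_width: 57.6
grasp_force: 0.0
```

```bash
python3 - <<'E'
from h import *
s=sense();print(s["q"],s["joint_vel"].round(3),s["gripper_width"])
w=capture("wrist"); np.save("w2.npy",w,allow_pickle=True)
im=w["color"];g=cv2.cvtColor(im,cv2.COLOR_RGB2GRAY)
cv2.imwrite("pics/w2.png",im[:,:,::-1])
for p in [[491,91,46],[491,91,81]]: print(proj(w,p))
E
```

```text
[ 0.5263849   0.38166374 -0.91672238  1.9508905   0.36262297  0.98259141
 -1.64064148] [-0.01  -0.008  0.015 -0.    -0.004 -0.001 -0.024] 57.6457160258959
[[316.48772868 229.32640718]]
[[316.514075   242.04327157]]
```

View pics/w2.png

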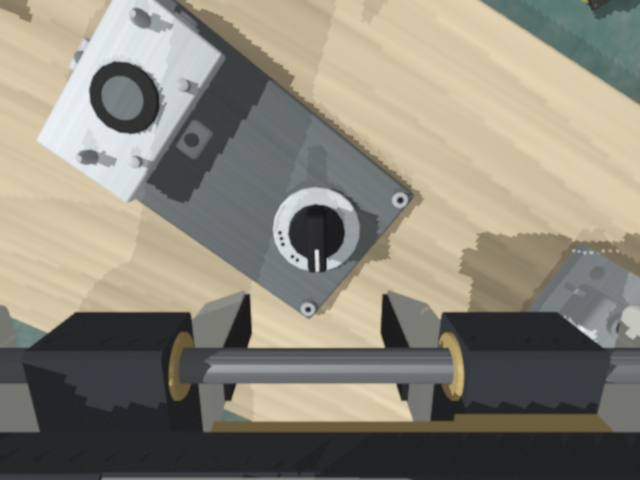

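The knob is centred at (316,229) with the bar upright in the image, so it is aligned. Before gripping I'll try the full turn in free air to check the wrist range.

Request:
{"op": "play_rows", "data": {"targets": [[0,0,0,7,0.0],[0,0,0,7,0.0],[0,0,0,7,0.0],[0,0,0,7,0.0],[0,0,0,7,0.0],[0,0,0,7,0.0],[0,0,0,7,0.0],[0,0,0,7,0.0],[0,0,0,7,0.0],[0,0,0,7,0.0]]}}

```text
clock: 3.93
eef_pos: [490.0, 89.5, 185.6]
ee_rot: [0.001, 0.946, -0.324, -0.002]
wrist_force: [-0.1, 0.2, -0.6]
gripper_width: 46.1
grasp_force: 0.0
```

```bash
python3 - <<'E'
from h import *
s=sense();print(s["q"],togo([491,91,62.5],-62))
E
```

```text
[ 0.06624114  0.27106645 -0.34842842  1.96432315  0.11414666  0.92998759
 -2.57080444] [array([ 0.0003, -0.0023,  0.1231]), ('turn about tool z', np.float64(-65.85))]
```

Joint 7 reaches its limit this way round, so I'll use the half-turned grasp.

Request:
{"op": "play_rows", "data": {"targets": [[0,0,0,-7,0.0],[0,0,0,-7,0.0],[0,0,0,-7,0.0],[0,0,0,-7,0.0],[0,0,0,-7,0.0],[0,0,0,-7,0.0],[0,0,0,-7,0.0],[0,0,0,-7,0.0],[0,0,0,-7,0.0],[0,0,0,-7,0.0]]}}

```text
clock: 4.77
eef_pos: [489.5, 90.3, 185.2]
ee_rot: [0.001, 0.959, 0.282, -0.003]
wrist_force: [-1.2, -0.2, -0.5]
gripper_width: 46.1
grasp_force: 0.0
```

Request:
{"op": "play_rows", "data": {"targets": [[0,0,0,-7,0.0],[0,0,0,-7,0.0],[0,0,0,-7,0.0],[0,0,0,-7,0.0],[0,0,0,-7,0.0],[0,0,0,-7,0.0],[0,0,0,-7,0.0],[0,0,0,-7,0.0],[0,0,0,-7,0.0],[0,0,0,-7,0.0]]}}

```text
clock: 5.6
eef_pos: [489.5, 90.2, 185.2]
ee_rot: [-0.001, 0.624, 0.781, -0.003]
wrist_force: [0.0, 0.3, -0.1]
gripper_width: 45.9
grasp_force: 0.0
```

Request:
{"op": "play_rows", "data": {"targets": [[0,0,0,-7,0.0],[0,0,0,-7,0.0],[0,0,0,-7,0.0],[0,0,0,-7,0.0],[0,0,0,-7,0.0],[0,0,0,-7,0.0],[0,0,0,-7,0.0],[0,0,0,-7,0.0],[0,0,0,-7,0.0],[0,0,0,-7,0.0]]}}

```text
clock: 6.43
eef_pos: [489.5, 90.1, 185.1]
ee_rot: [-0.003, 0.064, 0.998, -0.002]
wrist_force: [0.1, -0.4, -0.4]
gripper_width: 46.0
grasp_force: 0.0
```

Request:
{"op": "play_rows", "data": {"targets": [[0,0,0,-7,0.0],[0,0,0,-7,0.0],[0,0,0,-7,0.0],[0,0,0,-7,0.0],[0,0,0,-7,0.0],[0,0,0,-1,0.0],[0,0,0,0,0],[0,0,0,0,0]]}}

```text
clock: 7.1
eef_pos: [489.3, 90.3, 184.9]
ee_rot: [-0.004, -0.244, 0.97, -0.001]
wrist_force: [0.1, 0.9, -1.3]
gripper_width: 45.8
grasp_force: 0.0
```

```bash
python3 - <<'E'
from h import *
s=sense();print(s["q"],togo([491,91,62.5],-62))
E
```

```text
[ 0.71073577  0.53226831 -1.20687051  1.94686249  0.57070217  1.07205689
  1.31888698] [array([-0.0027, -0.0002,  0.1224]), ('turn about tool z', np.float64(0.29))]
```

Request:
{"op": "play_rows", "data": {"targets": [[-0.0007,0,0.03,0,0],[-0.0007,0,0.03,0,0],[-0.0006,0,0.03,0,0],[-0.0006,0,0.02,0,0],[0,0,0.012,0,0],[0,0,0,0,0],[0,0,0,0,-1],[0,0,0,0,-1],[0,0,0,0,-1],[0,0,0,0,-1]], "grip_force": 20}}

```text
clock: 7.93
eef_pos: [491.9, 91.2, 64.1]
ee_rot: [-0.002, -0.246, 0.969, -0.001]
wrist_force: [-0.3, 0.9, -0.3]
gripper_width: 23.9
grasp_force: 0.0
```

Request:
{"op": "play_rows", "data": {"targets": [[0,0,0.001,0,-1],[0,0,0,0,-1],[0,0,0,0,-1],[0,0,0,0,-1],[0,0,0,0,-1]]}}

```text
clock: 8.35
eef_pos: [491.6, 90.8, 62.5]
ee_rot: [-0.003, -0.246, 0.969, -0.001]
wrist_force: [0.0, -3.0, 6.7]
gripper_width: 14.1
grasp_force: 20.0
```

Request:
{"op": "play_rows", "data": {"targets": [[0,0,0,5,-1],[0,0,0,6,-1],[0,0,0,6,-1],[0,0,0,6,-1],[0,0,0,6,-1],[0,0,0,6,-1],[0,0,0,6,-1],[0,0,0,6,-1],[0,0,0,6,-1],[0,0,0,6,-1]]}}

```text
clock: 9.18
eef_pos: [491.6, 91.4, 62.5]
ee_rot: [-0.002, 0.265, 0.964, -0.002]
wrist_force: [0.2, -0.5, 3.4]
gripper_width: 13.7
grasp_force: 20.0
```

Request:
{"op": "play_rows", "data": {"targets": [[0,0,0,6,-1],[0,0,0,6,-1],[0,0,0,4,-1],[0,0,0,3,-1],[0,0,0,2,-1],[0,0,0,0,-1],[0,0,0,0,-1]]}}

```text
clock: 9.77
eef_pos: [491.8, 91.5, 62.5]
ee_rot: [-0.001, 0.433, 0.901, -0.002]
wrist_force: [1.5, 0.0, 5.9]
gripper_width: 13.5
grasp_force: 20.3
```

```bash
python3 - <<'E'
from h import *
s=sense();print(s["q"],s["wrist_torque"],togo([491,91,62.5],-62))
c=capture("wrist");cv2.imwrite("pics/w3.png",c["color"][:,:,::-1])
E
```

```text
[ 0.32893254  0.55048476 -0.69835844  2.0316092   0.52117545  0.74647617
 -0.01768113] [-0.06697449 -0.34716329  0.46682407] [array([ 0.0001, -0.0009,  0.    ]), ('turn about tool z', np.float64(-79.32))]
```

The torque of 0.47 N m shows the knob is against the end stop. Release, raise and check.

Request:
{"op": "play_rows", "data": {"targets": [[0,0,0,0,0],[0,0,0,0,0],[0,0,0,0,0],[0,0,-0.02,0,0],[0,0,-0.04,0,0.5],[0,0,-0.04,0,1],[0,0,-0.04,0,1],[0,0,-0.02,-7,1],[0,0,0,-7,1],[0,0,0,-7,1]]}}

```text
clock: 10.65
eef_pos: [492.7, 91.8, 223.5]
ee_rot: [-0.001, 0.26, 0.966, -0.002]
wrist_force: [0.3, -0.6, -0.5]
gripper_width: 76.5
grasp_force: 0.0
```

Request:
{"op": "play_rows", "data": {"targets": [[0,0,0,-7,1],[0,0,0,-7,1],[0,0,0,-7,1],[0,0,0,-7,1],[0,0,0,-2,1],[0,0,0,0,1]]}}

```text
clock: 11.15
eef_pos: [491.3, 91.6, 221.4]
ee_rot: [-0.004, 0.003, 1.0, -0.001]
wrist_force: [-0.9, 0.3, 0.7]
gripper_width: 92.3
grasp_force: 0.0
```

```bash
python3 - <<'E'
from h import *
w=capture("wrist"); np.save("w3.npy",w,allow_pickle=True); im=w["color"]
p=proj(w,[491,91,60])[0];print(p)
x,y=p.astype(int); a=cv2.resize(im[max(y-40,0):y+45,x-45:x+45,::-1],None,fx=4,fy=4,interpolation=cv2.INTER_CUBIC)
b=cv2.resize(im[:,:,::-1],None,fx=.68,fy=.75)
out=np.zeros((max(a.shape[0],360),a.shape[1]+b.shape[1],3),np.uint8);out[:a.shape[0],:a.shape[1]]=a;out[:b.shape[0],a.shape[1]:]=b
cv2.imwrite("pics/w3b.png",out);print(a.shape,sense()["q"],togo([521,-143,230],-90))
E
```

```text
[315.28314162 227.73847377]
(340, 360, 3) [ 0.62822399  0.38455461 -1.05275157  1.90642462  0.37885477  1.07732369
  0.98140638] [array([-0.0317, -0.2344, -0.0081]), ('turn about tool z', np.float64(-0.51))]
```

View pics/w3b.png

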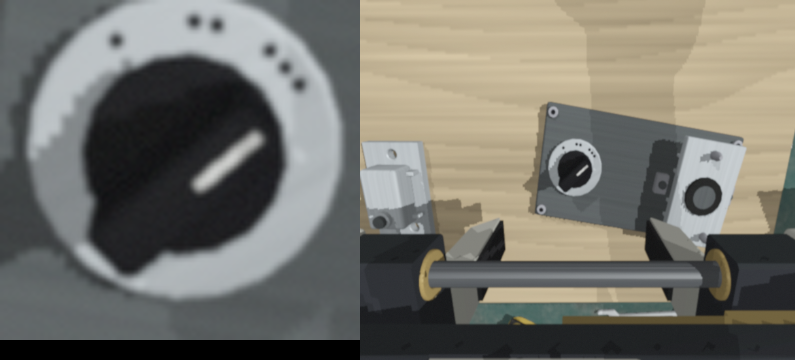

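The knob points at the three dots, with the white line ending at (262,135) beside them, and the stops are sunk. Now to the upper half.

Request:
{"op": "play_rows", "data": {"targets": [[-0.005,-0.039,-0.0015,0,1],[-0.005,-0.039,-0.0015,0,1],[-0.005,-0.039,-0.0015,0,1],[-0.005,-0.039,-0.0015,0,1],[-0.005,-0.039,-0.001,0,1],[-0.005,-0.039,-0.001,0,1],[0,0,0,0,1],[0,0,0,0,1]]}}

```text
clock: 11.87
eef_pos: [519.6, -145.6, 229.9]
ee_rot: [-0.004, 0.008, 1.0, -0.001]
wrist_force: [-0.9, 0.5, 0.2]
gripper_width: 91.9
grasp_force: 0.0
```

```bash
python3 - <<'E'
from h import *
w=capture("wrist"); np.save("w4.npy",w,allow_pickle=True); im=w["color"]
print(sense()["q"],sense()["eef_pos"])
for nm in("w1","w2","w3","w4"):
    c=np.load(nm+".npy",allow_pickle=True).item(); g=cv2.cvtColor(c["color"],cv2.COLOR_RGB2GRAY)
    p=proj(c,[516,242.5,80])[0]
    if nm!="w4":
        x,y=p.astype(int); r=32
        if nm=="w1": r=28
        y0,x0=max(y-r,0),max(x-r,0); sub=g[y0:y+r,x0:x+r]
        m=(sub<120).astype(np.uint8); n,l,st,ce=cv2.connectedComponentsWithStats(m)
        i=1+np.argmax(st[1:,4]); cn=cv2.findContours((l==i).astype(np.uint8),0,1)[0]; cn=max(cn,key=len)
        e=cv2.fitEllipse(cv2.convexHull(cn)); q=np.array(e[0])+[x0,y0]
        print(nm,"seal",e,q,ray(c,[q],80))
a=cv2.resize(im[:330,:,::-1],None,fx=1.25,fy=1.25);cv2.imwrite("pics/w4.png",a)
E
```

```text
[ 0.99552118  0.43608986 -0.98978672  1.80940454  0.40537274  1.12302901
  1.4249978 ] [ 519.73023888 -142.854551    230.13681568]
w1 seal ((29.2613468170166, 27.380210876464844), (43.138484954833984, 49.22288513183594), 118.75044250488281) [102.26134682 184.38021088] [[517.51059166 241.44636107  80.        ]]
w2 seal ((32.60226821899414, 30.055540084838867), (65.51624298095703, 76.44438171386719), 140.3662109375) [124.60226822  97.05554008] [[517.61422744 242.74709242  80.        ]]
w3 seal ((32.66104507446289, 31.906692504882812), (49.50416564941406, 57.01662063598633), 65.24217987060547) [503.66104507 261.9066925 ] [[515.09798344 242.14411588  80.        ]]
```

View pics/w4.png

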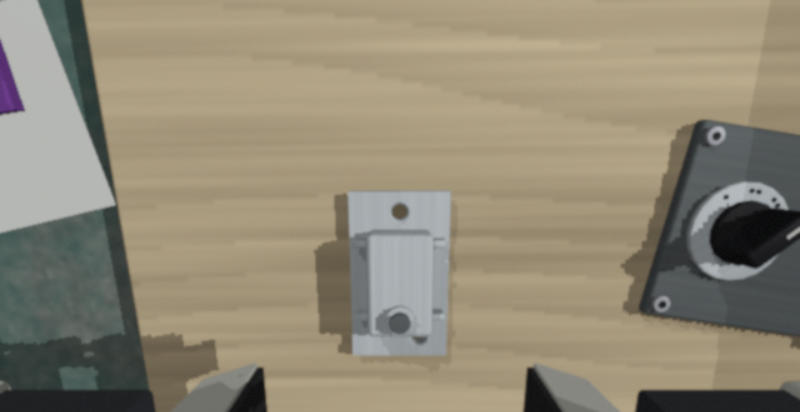

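The upper half's flange corners are at crop (348,191), (451,191), (448,356) and (352,356), bore_a is at (400,211) and the neck is at the bottom (+x). I'll cast these onto the flange top.

```bash
python3 - <<'E'
from h import *
w=np.load("w4.npy",allow_pickle=True).item(); im=w["color"]
P=np.array([(348,191),(451,191),(448,356),(352,356)])/1.25
q=ray(w,P,44);print(q,q.mean(0))
e=lambda a,b:np.degrees(np.arctan2(*(q[b]-q[a])[[1,0]]))
print("x dir",e(0,3),e(1,2),"y dir",e(0,1),e(3,2))
B=np.array([(370,233),(432,233),(434,336),(371,336)])/1.25
b=ray(w,B,76);print(b,b.mean(0))
print("bore a",ray(w,[np.array((400,211.5))/1.25],44),"neck",ray(w,[np.array((400,322))/1.25],88))
# segmentation of flange outline for refined rect
g=im.astype(int); m=((g.max(2)-g.min(2)<28)&(g.sum(2)>300)).astype(np.uint8)*255; m[:, :240]=0;m[:,400:]=0;m[300:]=0
n,l,st,ce=cv2.connectedComponentsWithStats(m);i=1+np.argmax(st[1:,4]);cn=cv2.findContours((l==i).astype(np.uint8),0,2)[0];cn=max(cn,key=len)
c=ray(w,cn[:,0],44);r=cv2.minAreaRect(c[:,:2].astype(np.float32));print(r,st[i])
E
```

```text
[[ 459.37547983 -176.75433907   44.        ]
 [ 460.42206995 -106.57808012   44.        ]
 [ 581.3230891  -106.68853048   44.        ]
 [ 580.31123631 -178.85782572   44.        ]] [ 520.3579688  -142.21969385   44.        ]
x dir -0.9964691948573062 -0.05234312663366882 y dir 89.14556927195449 89.19673461943788
[[ 483.6754206  -160.84761618   76.        ]
 [ 484.25245903 -121.60035958   76.        ]
 [ 553.53939022 -119.79220682   76.        ]
 [ 552.93961047 -162.21387641   76.        ]] [ 518.60172008 -141.11351475   76.        ]
bore a [[ 473.67936759 -141.48132123   44.        ]] neck [[ 539.30816955 -142.60994458   88.        ]]
((519.5950317382812, -143.12539672851562), (72.04032897949219, 120.86885070800781), 89.24779510498047) [  277   152    84   133 10215]
```

```bash
python3 - <<'E'
from h import *
print(togo([519.8,-142.2,48],89.3),tool()[1].round(4))
E
```

```text
[array([-0.0013,  0.0011,  0.1821]), ('turn about tool z', np.float64(0.06))] [[-0.9999  0.0111 -0.007 ]
 [ 0.0111  0.9999 -0.0022]
 [ 0.007  -0.0023 -1.    ]]
```

Request:
{"op": "play_rows", "data": {"targets": [[-0.001,0.001,0.04,0,1],[0,0,0.04,0,1],[0,0,0.04,0,1],[0,0,0.035,0,1],[0,0,0.02,0,1],[0,0,0.007,0,1],[0,0,0,0,1],[0,0,0,0,1]]}}

```text
clock: 12.58
eef_pos: [520.8, -140.6, 49.5]
ee_rot: [-0.003, 0.003, 1.0, -0.001]
wrist_force: [0.2, -0.2, 0.9]
gripper_width: 91.9
grasp_force: 0.0
```

Request:
{"op": "play_rows", "data": {"targets": [[0,0,0,0,-1],[0,0,0,0,-1],[0,0,0,0,-1],[0,0,0,0,-1],[0,0,0,0,-1],[0,0,0,0,-1]], "grip_force": 45}}

```text
clock: 13.08
eef_pos: [520.1, -142.3, 48.9]
ee_rot: [-0.003, 0.004, 1.0, -0.002]
wrist_force: [0.9, -0.3, -0.4]
gripper_width: 56.3
grasp_force: 0.0
```

Request:
{"op": "play_rows", "data": {"targets": [[0,0,0,0,-1],[0,0,0,0,-1],[0,0,0,0,-1],[0,0,0,0,-1],[0,0,0,0,-1],[0,0,0,0,-1]]}}

```text
clock: 13.58
eef_pos: [520.0, -142.3, 48.6]
ee_rot: [-0.003, 0.004, 1.0, -0.002]
wrist_force: [-0.4, -0.6, 1.8]
gripper_width: 43.7
grasp_force: 45.0
```

Request:
{"op": "play_rows", "data": {"targets": [[0,0,-0.01,0,-1],[0,0,-0.03,0,-1],[0,0,-0.04,0,-1],[0,0,-0.04,0,-1],[0,0,-0.03,0,-1],[0,0,0,0,-1],[0,0,0,0,-1]]}}

```text
clock: 14.17
eef_pos: [521.9, -141.6, 200.4]
ee_rot: [-0.002, 0.004, 1.0, -0.003]
wrist_force: [-0.5, 0.4, -2.5]
gripper_width: 43.8
grasp_force: 45.0
```

```bash
python3 - <<'E'
from h import *
print(sense()["q"],togo([516.5,242.3,190],81),tool()[1].round(4))
E
```

```text
[ 0.96927139  0.47183828 -0.96752347  1.83968348  0.44742961  1.06808923
  1.39151891] [array([0.0083, 0.3839, 0.0085]), ('turn about tool z', np.float64(8.56))] [[-1.      0.0077 -0.0031]
 [ 0.0077  1.     -0.005 ]
 [ 0.0031 -0.0051 -1.    ]]
```

Request:
{"op": "play_rows", "data": {"targets": [[0.001,0.035,0.001,0,-1],[0.001,0.038,0.001,0,-1],[0.001,0.038,0.001,0,-1],[0.001,0.038,0.001,0,-1],[0.001,0.038,0.001,0,-1],[0.001,0.038,0.001,0,-1],[0.002,0.03,0.001,0,-1],[0,0,0,4.3,-1],[0,0,0,4.3,-1],[0,0,0,0,-1]]}}

```text
clock: 15.0
eef_pos: [513.0, 114.1, 188.9]
ee_rot: [-0.005, 0.079, 0.997, -0.002]
wrist_force: [0.5, -0.4, -2.4]
gripper_width: 44.0
grasp_force: 45.0
```

Request:
{"op": "play_rows", "data": {"targets": [[0,0,0,0,-1],[0,0,0,0,-1]]}}

```text
clock: 15.17
eef_pos: [514.1, 112.8, 189.7]
ee_rot: [-0.004, 0.078, 0.997, -0.002]
wrist_force: [-0.2, 0.4, -3.3]
gripper_width: 44.1
grasp_force: 45.0
```

```bash
python3 - <<'E'
from h import *
w=capture("wrist"); np.save("w5.npy",w,allow_pickle=True); im=w["color"]
p=proj(w,[516.5,242.3,78])[0];print(p,sense()["eef_pos"])
x,y=p.astype(int);x0,y0=x-90,max(y-90,0)
a=cv2.resize(im[y0:y+90,x0:x+90,::-1],None,fx=3.3,fy=3.3,interpolation=cv2.INTER_CUBIC);cv2.imwrite("pics/w5.png",a);print(x0,y0,a.shape)
E
```

```text
[499.74325617 220.83563976] [514.34754697 112.78355304 189.9642306 ]
409 130 (594, 594, 3)
```

View pics/w5.png

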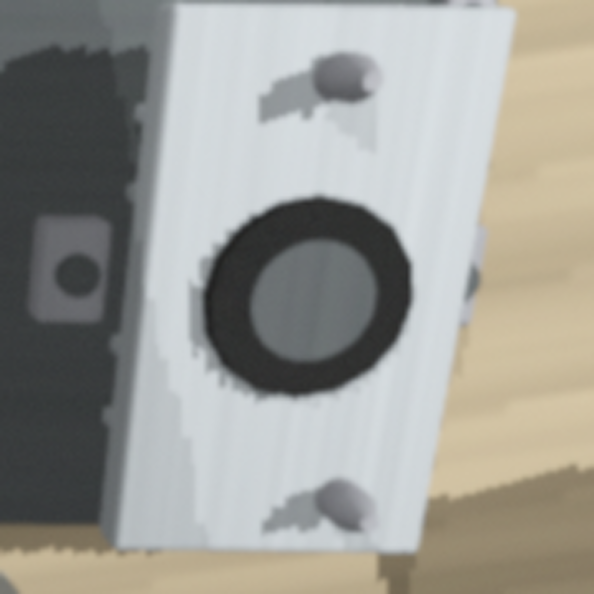

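The crop shows the face corners at (174,4), (515,10), (417,551) and (117,547), the seal centre at (308,297), and the dowel tips at (371,80) and (368,521). I'll cast these now.

```bash
python3 - <<'E'
from h import *
w=np.load("w5.npy",allow_pickle=True).item()
o=lambda P:np.atleast_2d(P)/3.3+[409,130]-.35
ang=lambda v:np.degrees(np.arctan2(v[1],v[0]))
q=ray(w,o([(174,4),(515,10),(417,551),(117,547)]),76);print(q.round(1),q.mean(0).round(1))
print("x",ang(q[3]-q[0]),ang(q[2]-q[1]),"y",ang(q[1]-q[0]),ang(q[2]-q[3]))
print("seal",ray(w,o((308,297)),80))
t=ray(w,o([(371,80),(368,521)]),91);v=t[1]-t[0];y=ang(v)-np.degrees(np.arctan2(14,92))
c=t.mean(0);yr=np.radians(y);print("tips",t,np.hypot(*v[:2]),"yaw",y,"centre",c[:2]-7*np.array([-np.sin(yr),np.cos(yr)]))
print(togo([516.5,242.5,190],81),tool()[1].round(4))
# held upper half: neck / flange check
E
```

```text
[[451.7 219.6  76. ]
 [463.5 286.9  76. ]
 [579.6 267.8  76. ]
 [568.3 200.8  76. ]] [515.8 243.8  76. ]
x -9.140046752854236 -9.367879006443475 y 80.09353500540746 80.34917671797815
seal [[515.28817008 242.99049604  80.        ]]
tips [[470.787688   251.06416671  91.        ]
 [563.09318584 249.6794328   91.        ]] 92.31588389769345 yaw -9.512008017567362 centre [515.78365677 243.46804283]
[array([ 0.0182,  0.1285, -0.0005]), ('turn about tool z', np.float64(0.01))] [[-0.9877  0.1563 -0.0078]
 [ 0.1563  0.9877 -0.0036]
 [ 0.0072 -0.0048 -1.    ]]
```

Request:
{"op": "play_rows", "data": {"targets": [[0.0045,0.032,0,0.4,-1],[0.0045,0.032,0,0,-1],[0.0045,0.032,0,0,-1],[0.005,0.0335,0,0,-1],[0,0,0.02,0,-1],[0,0,0.025,0,-1],[0,0,0.02,0,-1],[0,0,0,0,-1],[0,0,0,0,-1]], "grip_force": 50}}

```text
clock: 15.97
eef_pos: [516.5, 243.1, 124.3]
ee_rot: [-0.004, 0.082, 0.997, -0.002]
wrist_force: [0.3, 0.3, -2.1]
gripper_width: 43.5
grasp_force: 50.0
```

```bash
python3 - <<'E'
from h import *
print(togo([515.9,243.4,112],80.6),tool()[0],sense()["wrist_force"])
w=capture("wrist")["color"][150:400,170:470,::-1]; s=capture("scene")["color"][140:230,290:410,::-1]
a=cv2.resize(w,(480,400));b=cv2.resize(s,(320,240),interpolation=cv2.INTER_CUBIC)
o=np.zeros((400,800,3),np.uint8);o[:,:480]=a;o[:240,480:]=b;cv2.imwrite("pics/w6.png",o)
E
```

```text
[array([0.0005, 0.0003, 0.0123]), ('turn about tool z', np.float64(-0.04))] [516.47267005 243.11829959 124.28973719] [ 0.28291486  0.29105391 -2.10019515]
```

View pics/w6.png

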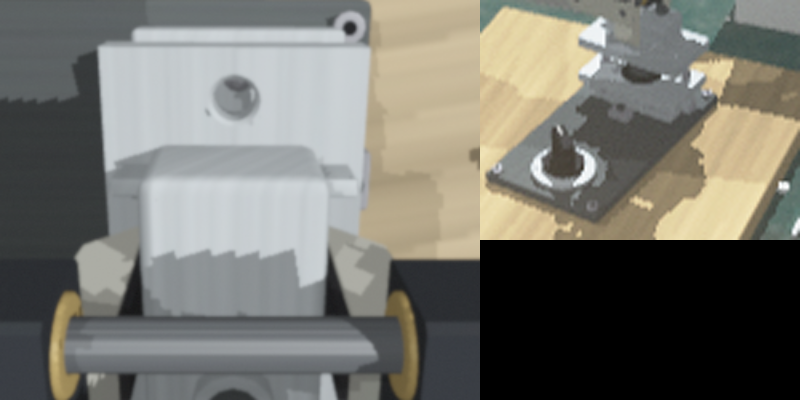

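Dowel_a is centred in bore_a at (235,97), so the halves are lined up. Now I descend gently, watching the force.

Request:
{"op": "play_rows", "data": {"targets": [[0.0005,0.0003,0.008,0,-1],[0,0,0.006,0,-1],[0,0,0.004,0,-1],[0,0,0.003,0,-1],[0,0,0.002,0,-1],[0,0,0,0,-1]]}}

```text
clock: 16.57
eef_pos: [516.3, 244.2, 101.8]
ee_rot: [-0.003, 0.082, 0.997, -0.002]
wrist_force: [0.2, 0.5, -3.6]
gripper_width: 43.7
grasp_force: 50.0
```

Request:
{"op": "play_rows", "data": {"targets": [[0,0,0.002,0,-1],[0,0,0.001,0,-1],[0,0,0.001,0,-1],[0,0,0,0,-1]]}}

```text
clock: 16.9
eef_pos: [516.5, 244.3, 98.1]
ee_rot: [-0.003, 0.082, 0.997, -0.002]
wrist_force: [0.2, 0.0, -2.4]
gripper_width: 43.5
grasp_force: 50.0
```

Request:
{"op": "play_rows", "data": {"targets": [[0,0,0.001,0,-1],[0,0,0.001,0,-1],[0,0,0,0,-1],[0,0,0,0,-1]]}}

```text
clock: 17.23
eef_pos: [516.7, 244.4, 96.6]
ee_rot: [-0.003, 0.082, 0.997, -0.002]
wrist_force: [-0.9, -0.5, 1.2]
gripper_width: 43.8
grasp_force: 50.0
```

Request:
{"op": "play_rows", "data": {"targets": [[0,0,0.001,0,-1],[0,0,0.001,0,-1],[0,0,0.001,0,-1],[0,0,0,0,-1],[0,0,0,0,-1]]}}

```text
clock: 17.65
eef_pos: [516.8, 244.4, 93.8]
ee_rot: [-0.003, 0.082, 0.997, -0.002]
wrist_force: [-1.5, -2.2, 7.1]
gripper_width: 43.8
grasp_force: 50.0
```

Request:
{"op": "play_rows", "data": {"targets": [[0,0,0.001,0,-1],[0,0,0,0,-1],[0,0,0,0,-1],[0,0,0,0,-1]]}}

```text
clock: 17.98
eef_pos: [516.7, 244.4, 93.0]
ee_rot: [-0.003, 0.082, 0.997, -0.002]
wrist_force: [-2.5, -2.0, 8.5]
gripper_width: 43.8
grasp_force: 50.0
```

Request:
{"op": "play_rows", "data": {"targets": [[0,0,0.001,0,-1],[0,0,0,0,-1],[0,0,0,0,-1],[0,0,0,0,-1]]}}

```text
clock: 18.32
eef_pos: [516.8, 244.4, 92.6]
ee_rot: [-0.003, 0.082, 0.997, -0.002]
wrist_force: [-3.7, -3.2, 12.6]
gripper_width: 43.5
grasp_force: 50.0
```

Request:
{"op": "play_rows", "data": {"targets": [[0,0,0.001,0,-1],[0,0,0,0,-1],[0,0,0,0,-1],[0,0,0,0,-1]]}}

```text
clock: 18.65
eef_pos: [516.8, 244.4, 92.6]
ee_rot: [-0.002, 0.082, 0.997, -0.003]
wrist_force: [-6.6, -5.2, 21.2]
gripper_width: 43.7
grasp_force: 50.0
```

Request:
{"op": "play_rows", "data": {"targets": [[0,0,0.0005,0,-1],[0,0,0,0,-1],[0,0,0,0,-1],[0,0,0,0,-1],[0,0,0,0,-1],[0,0,0,0,-1]]}}

```text
clock: 19.15
eef_pos: [516.8, 244.4, 92.6]
ee_rot: [-0.002, 0.082, 0.997, -0.003]
wrist_force: [-7.8, -6.6, 25.0]
gripper_width: 43.6
grasp_force: 50.0
```

```bash
python3 - <<'E'
from h import *
s=sense();print(s["eef_pos"],s["wrist_force"],s["joint_vel"].round(3),s["grasp_force"],s["clock"])
print(close_job())
E
```

```text
[516.82561152 244.37363204  92.56648024] [-7.82678541 -6.60474154 25.02622823] [-0.002 -0.002  0.     0.001  0.002 -0.001 -0.002] 50.02593755722046 19.15
the job is handed in; nothing more can be done
None
```

I handed the job in at 19 s: the selector is at three dots, and the upper half is on both dowels and held shut at 25 N wrist force with a 50 N grip. The tape measure, spanner and marker were not touched. The hand-in gave no verdict, so I have no confirmed result.

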